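# Load the spice carousel by size

## Task

Put the four round glass spice jars away on the steel carousel, one in the middle of each cork pad, upright and in order of size: the largest on the pad at the thumb tab, then ever smaller ones going clockwise as seen from above. They are glass, so set them down gently and do not tip them; leave the square jar and the blue sauce dish standing where they are.

Things in the scene. Friction and masses are not known exactly. Their poses are not given: they have to be found in the camera images.
- jar_xl_mid (a point): The largest of the four round glass spice jars: an upright clear-glass cylinder 55 mm in diameter and 80 mm tall overall, the top 12 mm being a flat steel screw lid 53 mm in diameter. Loose, empty, closed. This point is on its axis, half-way up (40 mm above its underside); z points up towards the lid.
- jar_l_mid (a point): The second largest of the four round glass spice jars: an upright clear-glass cylinder 48 mm in diameter and 70 mm tall overall, the top 12 mm being a flat steel screw lid 46 mm in diameter. Loose, empty, closed. This point is on its axis, half-way up (35 mm above its underside); z points up towards the lid.
- jar_m_mid (a point): The third largest of the four round glass spice jars: an upright clear-glass cylinder 41 mm in diameter and 60 mm tall overall, the top 12 mm being a flat steel screw lid 39 mm in diameter. Loose, empty, closed. This point is on its axis, half-way up (30 mm above its underside); z points up towards the lid.
- jar_s_mid (a point): The smallest of the four round glass spice jars: an upright clear-glass cylinder 34 mm in diameter and 50 mm tall overall, the top 12 mm being a flat steel screw lid 32 mm in diameter. Loose, empty, closed. This point is on its axis, half-way up (25 mm above its underside); z points up towards the lid.
- pad_1 (a point): The first cork pad of the carousel, the one right at the thumb tab: a disc 68 mm wide, 3 mm thick, fixed on the tray. Point at the centre of its top face, 19 mm above the shelf; x points from the carousel's axis to the tab, z up. The carousel tray is a steel disc 260 mm wide; its one flat steel thumb tab, 22 mm wide, sticks out 37 mm beyond the rim in line with this pad.
- pad_2 (a point): The second cork pad of the carousel, the next one clockwise from the tab, seen from above: a disc 68 mm wide, 3 mm thick, fixed on the tray. Point at the centre of its top face, 19 mm above the shelf; x points from the carousel's axis to the tab, z up. All four pads lie 82 mm from the axis, a quarter turn apart; the tray top is 16 mm above the shelf.
- pad_3 (a point): The third cork pad of the carousel, the one opposite the tab: a disc 68 mm wide, 3 mm thick, fixed on the tray. Point at the centre of its top face, 19 mm above the shelf; x points from the carousel's axis to the tab, z up. The tray turns about its post if pushed with about 3 N at the rim, and stays where it is left; its foot is fixed.
- pad_4 (a point): The fourth cork pad of the carousel, the next one anticlockwise from the tab, seen from above: a disc 68 mm wide, 3 mm thick, fixed on the tray. Point at the centre of its top face, 19 mm above the shelf; x points from the carousel's axis to the tab, z up. At the tray centre stands a thin post with a ball knob 20 mm wide, top 86 mm above the shelf.
- square_jar_mid (a point): A square clear-glass jar that does not belong on the carousel: 46 x 46 mm, 66 mm tall, with a round steel lid 42 mm in diameter. Stands loose among the round jars. Point at its centre, 33 mm above its underside; z up.
- sauce_dish_mid (a point): A small blue ceramic sauce dish, empty, 76 mm in diameter and 20 mm tall, standing loose among the jars. Point on its axis, 10 mm above its underside; z up.
Things that resemble listed ones, but are neither listed nor needed, are in the scene too. Leave any yellow look-alike of the part that bears jar_m_mid alone.

How it is judged:
At the end, for the whole second after the job is handed in: Each round jar stands on its own pad (largest at the tab, then smaller clockwise): within 12 mm of the pad's centre, within 5 mm of standing height, upright within 0.1 rad, released, at rest; square jar and sauce dish within 25 mm of their starts (horizontal distance between jar_xl_mid and pad_1 below 0.012 m and z of jar_xl_mid in the frame of pad_1 between 0.035 and 0.045 m and angle between each of jar_xl_mid, jar_l_mid, jar_m_mid, jar_s_mid's own z axis and vertical below 0.1 rad and linear speed of each of jar_xl, jar_l, jar_m, jar_s below 0.02 m/s and horizontal distance between jar_l_mid and pad_2 below 0.012 m and z of jar_l_mid in the frame of pad_2 between 0.03 and 0.04 m and horizontal distance between jar_m_mid and pad_3 below 0.012 m and z of jar_m_mid in the frame of pad_3 between 0.025 and 0.035 m and horizontal distance between jar_s_mid and pad_4 below 0.012 m and z of jar_s_mid in the frame of pad_4 between 0.02 and 0.03 m and distance of each of square_jar_mid, sauce_dish_mid from where it was at the start of the episode below 0.025 m); the robot touches nothing.
It fails at once if a round jar is tipped over (angle between any of jar_xl_mid, jar_l_mid, jar_m_mid, jar_s_mid's own z axis and vertical above 0.7 rad).
It fails at once if a jar is slammed onto the carousel (over 60 N) (contact force between any of jar_xl, jar_l, jar_m, jar_s and tray above 60 N).
It fails at once if a jar is let go more than 20 mm above its pad (dropped) ((horizontal distance between jar_xl_mid and pad_1 below 0.04 m and z of jar_xl_mid in the frame of pad_1 above 0.06 m and contact force between jar_xl and the fingers below 0.05 N) or (horizontal distance between jar_l_mid and pad_2 below 0.04 m and z of jar_l_mid in the frame of pad_2 above 0.055 m and contact force between jar_l and the fingers below 0.05 N) or (horizontal distance between jar_m_mid and pad_3 below 0.04 m and z of jar_m_mid in the frame of pad_3 above 0.05 m and contact force between jar_m and the fingers below 0.05 N) or (horizontal distance between jar_s_mid and pad_4 below 0.04 m and z of jar_s_mid in the frame of pad_4 above 0.045 m and contact force between jar_s and the fingers below 0.05 N)).
It fails at once if the square jar or the sauce dish is moved more than 25 mm (distance of any of square_jar_mid, sauce_dish_mid from where it was at the start of the episode above 0.025 m).
It also fails if it takes over 131 s, if anything falls off the work surface, if the arm or the gripper's body presses on something with over 40 N, if the wrist force passes 120 N, or if a joint passes its speed limit or range.

## Robot

A 6-joint arm with a two-finger parallel gripper is mounted at the origin on the work surface. World frame = base frame: x ahead of the robot, y to its left, z up, the work surface at z = 0. Lengths are in m, angles in rad, forces in N, time in s.
With the tool pointing down it reaches from about 0.375 to 0.975 m from the base axis. Payload 3.8 kg.
Tool frame: the origin (TCP) lies between the finger pads; the fingertips stand 25 mm ahead of it and the grasp point (between the pads) lies 6 mm ahead of it; z points along the fingers, y is the line along which they close (so a half turn about z gives the same grasp; the last joint's range is limited). The gripper opens to 88 mm and grips with 3 to 60 N. Pads are 18 mm wide; open, the fingers measure 123 mm over their backs; the gripper's body (75 mm by 187 mm) begins 45 mm behind the grasp point.
Start: joints at [-1.383, 0.264, 1.604, -0, 1.274, -0.037], TCP at [0.15, -0.658, 0.264] pointing down, gripper open.
Joint ranges: [-2.63, 2.63], [-0.94, 2.18], [0.31, 2.57], [-1.31, 4.45], [0, 2.66], [-2.55, 2.55]. Speed limits (rad/s): [2.57, 2.57, 3.14, 3.14, 3.14, 3.14].

## Interface

Orientations are given as a unit quaternion [x, y, z, w].
In Python, from plant import robot gives the robot as it stands.
- The arm moves only by the shell command python3 -m creep 'ROWS' [OPENING] [FORCE]. ROWS is text: rows parted by semicolons, each of 4 numbers parted by spaces: the shift along the tool's x, y, z in cm, then the turn about the tool's z in degrees. In form: dx dy dz roll; .... A call has 1 to 20 rows; each row is the pose to reach, as a shift and turn from the pose commanded when the call began, along the tool's axes at that moment; what a row does not reach only later rows make up. A row lasts 1/8 s, in which the tool goes at most 62.5 mm and 10.7 degrees, less where a joint would pass 70% of its speed; a pose out of reach is approached as far as the arm can. A call with a gripper value outside its range is refused whole. OPENING is the opening, from 0 (shut) to 1 (fully open), set as the call begins (- or left out, the last holds). The fingers move at their own pace and stop on an object; FORCE is the grip in N (left out, the last holds). Time passes only in rows, so rows that repeat a pose let the fingers close. It gives the time, the measured TCP pose, the force, the opening and the grip force at its end, in the units of the state.
- robot.get_state(): the state, without advancing time (a new reading comes with each control period).
- robot.snapshot(name): name is "scene" or "top"; returns the picture (480x640x3 uint8, blue, green, red); there is no depth.
- robot.camera_params(name): a dict with "intrinsics" (3x3 intrinsics, pixels), "D" ([k1, k2, p1, p2, k3] as OpenCV has them; the pictures are not rectified), "world_from_camera" (4x4, takes a point from camera to world coordinates). Camera axes: x right, y up, looking along -z (the intrinsics and any distortion apply to the point x, -y, -z); pixel columns grow to the right and rows downward; lengths in m; the calibration is good to about 2 mm. A picture is of the moment at which its call begins. camera_params takes no time and is no camera call.
- robot.finish_job(): hands the job in; it is judged then, once.
The state is a dict: "time": time; "joints": joint angles; "dq": joint speeds; "effort": joint torques, N m; "eef_pos": TCP position; "ee_rot": TCP orientation; "ft_force": force on the tool from outside, world axes, zero at the start; "wrist_torque": the same for the moment, N m; "grip_width": finger opening in m; "grasp_force": force on a finger pad.
Only numpy, scipy, OpenCV 4.12 (cv2) and the standard library are available. Lean on these libraries where they do the work, as an engineer would, in place of code of your own. Each camera call takes 0.05 s, during which the arm holds its last target. There are 200 camera calls.

## Working session

There is one attempt and no reset: what is moved stays moved. The work goes in short steps, Python scripts to look and compute and a shell command to move; the robot and the scene stay as the last step left them, time stands still between calls to the robot, and variables do not carry over. Pictures are saved under pics/ and viewed, at most 14 in all, crops included, and the job is handed in when it is done.

```bash
mkdir -p pics; cat > h.py <<'E'
import cv2,numpy as np
from plant import robot
def snap(n,f):
    im=robot.snapshot(n); cv2.imwrite('pics/'+f,im); return im
def ray(n,u,v):
    c=robot.camera_params(n);K=np.array(c["intrinsics"],float);D=np.array(c["D"],float);T=np.array(c["world_from_camera"])
    p=cv2.undistortPoints(np.array([[[u,v]]],float),K,D)[0,0]
    return T[:3,3],T[:3,:3]@np.array([p[0],-p[1],-1])
def at(n,u,v,z):
    o,d=ray(n,u,v); return o+d*(z-o[2])/d[2]
def px(n,P):
    c=robot.camera_params(n);K=np.array(c["intrinsics"],float);D=np.array(c["D"],float);T=np.array(c["world_from_camera"])
    q=T[:3,:3].T@(np.array(P,float)-T[:3,3]); q=q*[1,-1,-1]
    return cv2.projectPoints(q.reshape(1,1,3),np.zeros(3),np.zeros(3),K,D)[0][0,0]
E
python3 - <<'E'
from h import *
for n in("top","scene"):
    snap(n,n+"0.png"); c=robot.camera_params(n); print(np.round(c["world_from_camera"],3),c["intrinsics"],c["D"])
print(robot.get_state())
E
```

```text
[[ 0.021  0.998 -0.06   0.487]
 [-0.999  0.019 -0.03  -0.097]
 [-0.029  0.06   0.998  1.173]
 [ 0.     0.     0.     1.   ]] [[487.32211693   0.         320.21632388]
 [  0.         487.32211693 234.32091517]
 [  0.           0.           1.        ]] [-0.13147195  0.          0.          0.          0.        ]
[[ 0.484 -0.487  0.727  1.238]
 [ 0.875  0.29  -0.388 -0.452]
 [-0.021  0.824  0.566  0.575]
 [ 0.     0.     0.     1.   ]] [[506.10871844   0.         320.51764267]
 [  0.         506.10871844 233.86344229]
 [  0.           0.           1.        ]] [-0.12999775  0.          0.          0.          0.        ]
{'time': 0.1, 'joints': array([-1.38289455e+00,  2.64654508e-01,  1.60521669e+00,  2.08816032e-05,
        1.27371304e+00, -3.69127194e-02]), 'dq': array([ 2.64741930e-04, -1.63395432e-03, -3.15665313e-03,  6.54132220e-04,
        1.61769014e-04,  6.86982903e-06]), 'effort': array([ 1.42767303e-04, -5.03617036e+01, -3.58072650e+01,  7.30662933e-02,
        2.33550870e-02, -5.51383630e-05]), 'eef_pos': array([ 0.1503609 , -0.65743739,  0.26253938]), 'ee_rot': array([ 9.93688806e-01,  1.12167578e-01, -6.51535193e-05, -9.93708640e-04]), 'ft_force': array([-0.08547056,  0.00216844,  0.47840098]), 'wrist_torque': array([-0.00079287, -0.02609233,  0.05634414]), 'grasp_force': 0.0, 'grip_width': 0.08815673676672509}
```

View pics/top0.png

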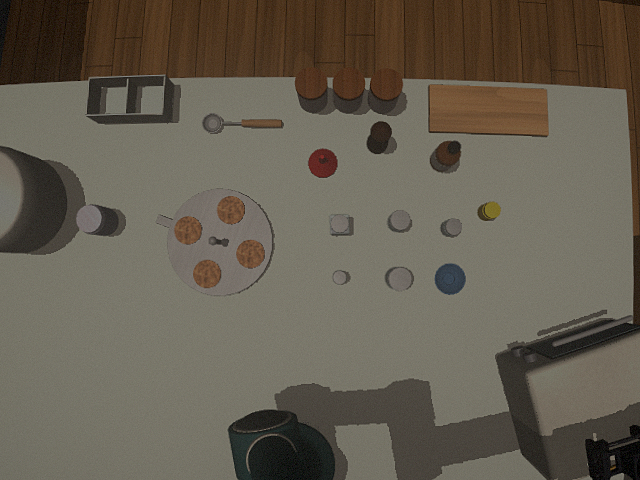

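View pics/scene0.png

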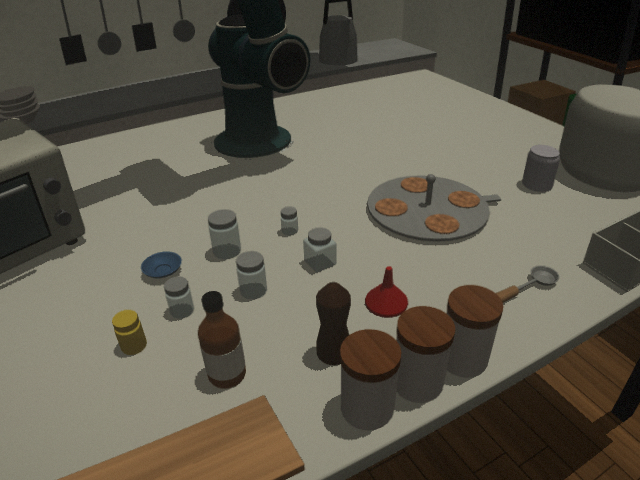

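The top view shows the tab at (162,220). Clockwise from it, the pads are 1 (188,230), 2 (231,210), 3 (250,254) and 4 (207,274). The round clear jars are S (340,278), XL (400,278), L (400,221) and M (452,228). The square jar is at (340,224), the dish at (450,279), and the yellow look-alike of M at (489,211), which I'll leave alone. A grey jar-like thing at (97,220) isn't listed. Next I'll measure and confirm in a crop.

```bash
python3 - <<'E'
from h import *
im=cv2.imread('pics/top0.png')
# pads
hsv=cv2.cvtColor(im,cv2.COLOR_BGR2HSV)
m=((hsv[...,0]<20)&(hsv[...,1]>100)).astype(np.uint8)*255
m[:185]=0;m[300:]=0;m[:,:150]=0;m[:,290:]=0
m=cv2.morphologyEx(m,cv2.MORPH_CLOSE,np.ones((5,5)))
P=[]
for c in cv2.findContours(m,0,2)[0]:
    if cv2.contourArea(c)>200:
        (u,v),a,_=cv2.fitEllipse(c); p=at("top",u,v,.019); P.append(p); print("pad",round(u,1),round(v,1),p.round(4),np.round(a,1))
C=np.mean(P,0);print("C",C.round(4),[np.linalg.norm(p-C).round(4) for p in P], "tab",at("top",162,220,.016).round(3))
g=cv2.cvtColor(im,cv2.COLOR_BGR2GRAY)
big=cv2.resize(im[190:310,310:520],None,fx=3.8,fy=3.8,interpolation=cv2.INTER_CUBIC)
for n,u,v,h,d in(("S",340,278,.05,.032),("XL",400,278,.08,.053),("L",400,221,.07,.046),("M",452,228,.06,.039),("sq",340,224,.066,.042),("dish",450,279,.02,.076)):
    p=at("top",u,v,h);print(n,p.round(3), "lid px r",abs(px("top",p+[0,d/2,0])-px("top",p)).round(1))
cv2.imwrite('pics/crop.png',cv2.convertScaleAbs(big,alpha=1.5))
E
```

```text
pad 206.6 273.5 [0.4569 0.2074 0.019 ] [26.7 26.9]
pad 250.0 253.4 [0.5075 0.1035 0.019 ] [27.  27.3]
pad 187.5 229.9 [0.5608 0.2581 0.019 ] [25.9 27.2]
pad 230.5 209.6 [0.6116 0.154  0.019 ] [26.5 27.1]
C [0.5342 0.1807 0.019 ] [np.float64(0.0817), np.float64(0.0817), np.float64(0.0818), np.float64(0.0819)] tab [0.584 0.324 0.016]
S [ 0.455 -0.111  0.05 ] lid px r [7.  0.1]
XL [ 0.458 -0.245  0.08 ] lid px r [11.8  0.2]
L [ 0.587 -0.245  0.07 ] lid px r [10.1  0.2]
M [ 0.574 -0.366  0.06 ] lid px r [8.4 0.2]
sq [ 0.578 -0.109  0.066] lid px r [9.2 0.2]
dish [ 0.456 -0.372  0.02 ] lid px r [15.9  0.3]
```

View pics/crop.png

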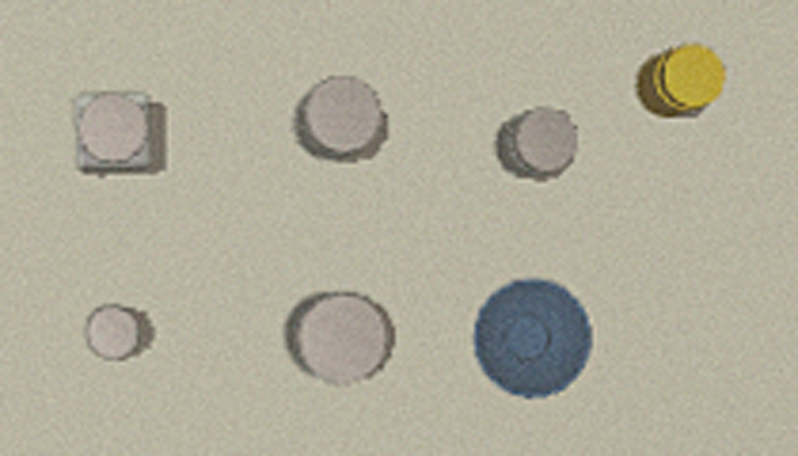

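The enlarged crop confirms four round lids: S at crop (114,332), XL (345,338), L (343,115) and M (547,140), the M jar being the clear one beside the yellow. The square jar is at crop (113,130) and the dish at (533,338). I'll refine the lid centres by colour.

```bash
cat > lids.py <<'E'
from h import *
def lid(im,u,v,h,d):
    b=cv2.GaussianBlur(im,(3,3),0).astype(int); s=b[...,2]-b[...,1]   # red-green
    p0=at("top",u,v,h); r=abs(px("top",p0+[0,d/2,0])-px("top",p0))[0]
    g=b.sum(2)
    ref=np.median(g[int(v)-3:int(v)+4,int(u)-3:int(u)+4]);rs=np.median(s[int(v)-3:int(v)+4,int(u)-3:int(u)+4])
    bg=np.median(s[190:300,310:330])
    m=((s>(rs+bg)/2)&(abs(g-ref)<80)).astype(np.uint8)
    k=np.zeros_like(m);cv2.circle(k,(int(u),int(v)),int(r+5),1,-1);m*=k
    m=cv2.morphologyEx(m,cv2.MORPH_OPEN,np.ones((3,3)))
    c=max(cv2.findContours(m,0,2)[0],key=cv2.contourArea);(x,y),R=cv2.minEnclosingCircle(c);M=cv2.moments(c)
    x,y=M['m10']/M['m00'],M['m01']/M['m00']
    return x,y,R,r,at("top",x,y,h)
E
python3 - <<'E'
from lids import *
im=cv2.imread('pics/top0.png')
for n,u,v,h,d in(("S",340,277.5,.05,.032),("XL",401,279,.08,.053),("L",400,220,.07,.046),("M",454,227,.06,.039)):
    x,y,R,r,p=lid(im,u,v,h,d); print(n,round(x,1),round(y,1),"R",round(R,1),"exp",round(r,1),p.round(4))
from scipy.spatial.transform import Rotation as Rr
print(Rr.from_quat(robot.get_state()['ee_rot']).as_matrix().round(3))
E
```

```text
S 339.0 277.4 R 6.1 exp 7.0 [ 0.4562 -0.1092  0.05  ]
XL 399.7 278.7 R 11.7 exp 11.8 [ 0.4566 -0.2446  0.08  ]
L 400.2 219.8 R 9.8 exp 10.1 [ 0.5896 -0.2453  0.07  ]
M 453.8 227.1 R 7.8 exp 8.4 [ 0.5764 -0.3707  0.06  ]
[[ 0.975  0.223 -0.   ]
 [ 0.223 -0.975  0.002]
 [ 0.    -0.002 -1.   ]]
```

```bash
python3 -m creep '0 0 -5 0;0 0 -10 0;0 0 -10 0;42.1 -46.6 -10 12.9;42.1 -46.6 -10 12.9;42.1 -46.6 -10 12.9;42.1 -46.6 -10 12.9;42.1 -46.6 -10 12.9;42.1 -46.6 -10 12.9;42.1 -46.6 -10 12.9;42.1 -46.6 -10 12.9;42.1 -46.6 -10 12.9;42.1 -46.6 -10 12.9;42.1 -46.6 -10 12.9;42.1 -46.6 -10 12.9;42.1 -46.6 -10 12.9;42.1 -46.6 -10 12.9;42.1 -46.6 -10 12.9;42.1 -46.6 -10 12.9;42.1 -46.6 -10 12.9' 0.7 15; python3 -c "
from h import *
from scipy.spatial.transform import Rotation as R
s=robot.get_state();print(R.from_quat(s['ee_rot']).as_matrix().round(3),s['joints'].round(3))"
```

```text
time: 2.6
eef_pos: [0.4569, -0.1101, 0.3638]
ee_rot: [1.0, -0.0, 0.0, 0.0]
ft_force: [0.1, -0.0, 0.9]
grip_width: 0.0614
grasp_force: 0.0
[[ 1.    -0.001  0.   ]
 [-0.001 -1.    -0.   ]
 [ 0.     0.    -1.   ]] [-0.289 -0.18   1.884 -0.     1.438  1.282]
```

```bash
python3 -m creep '0 0 5 0;0 0 10 0;0 0 15 0;0 0 20 0;0 0 24 0;0 0 26 0;0 0 28 0;0 0 29.5 0;0 0 30.5 0;0 0 31.5 0;0 0 32.3 0;0 0 32.7 0;0 0 32.7 0;0 0 32.7 0'; python3 -m creep '0 0 0 0;0 0 0 0;0 0 0 0;0 0 0 0;0 0 0 0;0 0 0 0' 0 12
```

```text
time: 4.35
eef_pos: [0.4573, -0.11, 0.037]
ee_rot: [1.0, -0.0, 0.0, 0.0]
ft_force: [1.0, -0.6, 0.2]
grip_width: 0.0615
grasp_force: 0.0
time: 5.1
eef_pos: [0.4571, -0.1099, 0.0368]
ee_rot: [1.0, -0.0, 0.0, 0.0]
ft_force: [-1.5, 0.4, 1.7]
grip_width: 0.0336
grasp_force: 12.0
```

```bash
python3 -m creep '0 0 -1 0;0 0 -3 0;0 0 -7 0;0 0 -11 0;0 0 -14 0;0 -3 -14 0;0 -7 -14 0;0 -11 -14 0;0 -15 -14 0;0 -19 -14 0;0 -23 -14 0;0 -27 -14 0;0 -30 -14 0;0 -31.7 -14 0;0 -31.7 -14 0;0 -31.7 -14 0'
```

```text
time: 7.1
eef_pos: [0.457, 0.2063, 0.1766]
ee_rot: [1.0, -0.0, -0.0, 0.0]
ft_force: [-0.4, 0.3, -0.8]
grip_width: 0.0336
grasp_force: 12.0
```

```bash
python3 -m creep '0 -0.1 3 0;0 -0.1 6 0;0 -0.1 8 0;0 -0.1 9.5 0;0 -0.1 10.5 0;0 -0.1 11 0;0 -0.1 11.3 0;0 -0.1 11.5 0;0 -0.1 11.7 0;0 -0.1 11.8 0;0 -0.1 11.8 0;0 -0.1 11.9 0;0 -0.1 11.9 0;0 -0.1 11.9 0'
```

```text
time: 8.85
eef_pos: [0.4571, 0.2081, 0.0577]
ee_rot: [1.0, -0.0, 0.0, -0.0]
ft_force: [-1.0, 0.9, -1.4]
grip_width: 0.0337
grasp_force: 12.0
```

```bash
python3 -m creep '0 0 0.05 0;0 0 0.05 0;0 0 0.05 0;0 0 0.05 0' 0.6;python3 -m creep '0 0 -1 0;0 0 -3 0;0 0 -7 0;0 0 -12 0;0 0 -15 0;0 0 -15 0'; python3 -c "
from lids import *
im=snap('top','t1.png');s=snap('scene','s1.png')
cv2.imwrite('pics/s1c.png',cv2.resize(s[140:260,340:520],None,fx=4,fy=4))"
```

```text
time: 9.35
eef_pos: [0.4571, 0.2081, 0.0573]
ee_rot: [1.0, -0.0, 0.0, -0.0]
ft_force: [-0.6, -0.3, 0.8]
grip_width: 0.0531
grasp_force: 0.0
time: 10.1
eef_pos: [0.4593, 0.209, 0.2112]
ee_rot: [1.0, -0.0, 0.004, -0.001]
ft_force: [1.1, -0.2, -0.3]
grip_width: 0.053
grasp_force: 0.0
```

View pics/s1c.png

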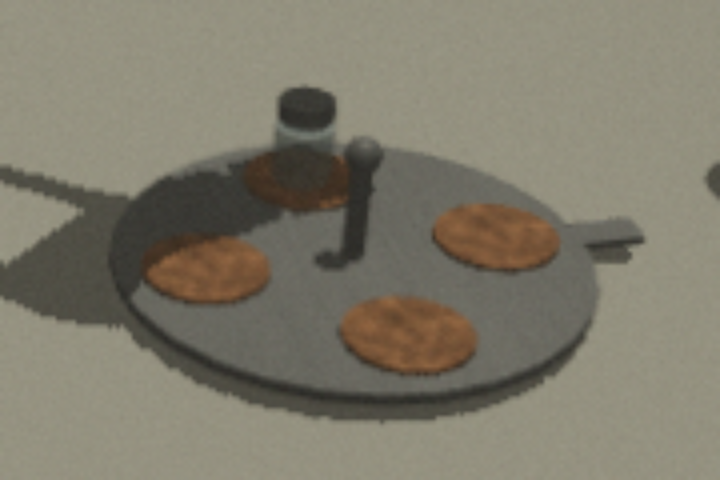

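S stands upright in the middle of pad 4, at crop (305,140). Next is M.

```bash
python3 -m creep '2 6 0 0;3 12 0 0;5 18 0 0;6 24 0 0;7 30 0 0;9 36 0 0;10 42 0 0;11 48 0 0;11.5 53 0 0;11.9 57.9 0 0;11.9 57.9 0 0;11.9 57.9 0 0;11.9 57.9 0 0;11.9 57.9 0 0' 0.75
```

```text
time: 11.95
eef_pos: [0.576, -0.3695, 0.2071]
ee_rot: [1.0, 0.001, -0.0, -0.0]
ft_force: [-0.8, -1.1, 0.2]
grip_width: 0.0661
grasp_force: 0.0
```

```bash
python3 -m creep '0 0.1 4 0;0 0.1 8 0;0 0.1 11 0;0 0.1 13 0;0 0.1 14.5 0;0 0.1 15.5 0;0 0.1 16 0;0 0.1 16 0;0 0.1 16 0'; python3 -m creep '0 0 0 0;0 0 0 0;0 0 0 0;0 0 0 0;0 0 0 0;0 0 0 0' 0 12
```

```text
time: 13.08
eef_pos: [0.5764, -0.3724, 0.0481]
ee_rot: [1.0, -0.0, 0.001, 0.0]
ft_force: [-0.4, 0.7, 0.8]
grip_width: 0.0663
grasp_force: 0.0
time: 13.82
eef_pos: [0.576, -0.3719, 0.0475]
ee_rot: [1.0, -0.0, 0.0, -0.0]
ft_force: [-0.6, 0.5, 3.1]
grip_width: 0.0407
grasp_force: 12.0
```

```bash
python3 -m creep '0 0 -1 0;0 0 -3 0;0 0 -7 0;0 0 -11 0;0 0 -14 0;-0.5 -3 -14 0;-1 -7 -14 0;-1.6 -11 -14 0;-2.2 -15 -14 0;-2.8 -19 -14 0;-3.4 -23 -14 0;-4 -27 -14 0;-4.6 -31 -14 0;-5.2 -35 -14 0;-5.8 -39 -14 0;-6.4 -43 -14 0;-6.8 -46 -14 0;-6.8 -47.5 -14 0;-6.8 -47.5 -14 0;-6.8 -47.5 -14 0'; python3 -m creep '0 0 0 0;0 0 0 0'
```

```text
time: 16.32
eef_pos: [0.5083, 0.1023, 0.1875]
ee_rot: [1.0, -0.0, 0.0, 0.0]
ft_force: [-1.0, 0.1, -1.0]
grip_width: 0.0409
grasp_force: 12.0
time: 16.58
eef_pos: [0.5081, 0.1023, 0.1871]
ee_rot: [1.0, -0.001, -0.0, 0.0]
ft_force: [-0.6, 0.6, -1.5]
grip_width: 0.0406
grasp_force: 12.0
```

```bash
python3 -m creep '0 -0.1 3 0;0 -0.1 6 0;0 -0.1 8 0;0 -0.1 9.5 0;0 -0.1 10.5 0;0 -0.1 11 0;0 -0.1 11.3 0;0 -0.1 11.5 0;0 -0.1 11.7 0;0 -0.1 11.8 0;0 -0.1 11.9 0;0 -0.1 12 0;0 -0.1 12 0;0 -0.1 12 0'
```

```text
time: 18.32
eef_pos: [0.5081, 0.1041, 0.0672]
ee_rot: [1.0, -0.0, -0.0, -0.0]
ft_force: [-0.6, -0.4, -1.2]
grip_width: 0.0406
grasp_force: 12.0
```

```bash
python3 -m creep '0 0 0 0;0 0 0 0;0 0 0 0;0 0 0 0' 0.68;python3 -m creep '0 0 -1 0;0 0 -3 0;0 0 -7 0;0 0 -12 0;0 0 -15 0;2 6 -15 0;4 12 -15 0;5 18 -15 0;6 24 -15 0;7 28 -15 0;8 32 -15 0;8.2 34.7 -15 0;8.2 34.7 -15 0;8.2 34.7 -15 0' ; python3 -c "
from lids import *
im=snap('top','t2.png')
cv2.imwrite('pics/t2c.png',cv2.resize(im[180:310,150:350],None,fx=4,fy=4))"
```

```text
time: 18.82
eef_pos: [0.5081, 0.1041, 0.0672]
ee_rot: [1.0, -0.0, 0.0, -0.0]
ft_force: [-0.2, -0.4, 0.5]
grip_width: 0.0603
grasp_force: 0.0
time: 20.58
eef_pos: [0.5898, -0.2423, 0.2174]
ee_rot: [1.0, -0.0, -0.0, -0.0]
ft_force: [0.0, 1.1, -0.0]
grip_width: 0.06
grasp_force: 0.0
```

View pics/t2c.png

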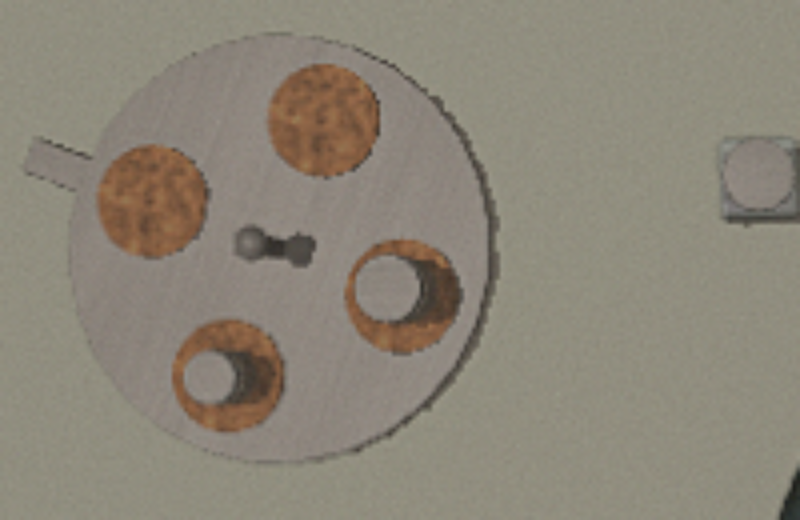

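The top crop shows lids S at (211,378) and M at (388,288), both on their pads; their leftward shift fits camera parallax. The tray hasn't turned. I'll check that numerically and grasp L.

```bash
python3 -c "
from h import *
print(at('top',202.6,274.3,.069).round(4),at('top',246.8,251.8,.079).round(4))"
python3 -m creep '0 0.2 0 0;0 0.2 4 0;0 0.2 8 0;0 0.2 11 0;0 0.2 13 0;0 0.2 14.5 0;0 0.2 15.5 0;0 0.2 16.1 0;0 0.2 16.1 0;0 0.2 16.1 0' 0.85; python3 -m creep '0 0 0 0;0 0 0 0;0 0 0 0;0 0 0 0;0 0 0 0;0 0 0 0' 0 12
```

```text
[0.4561 0.2035 0.069 ] [0.5098 0.1005 0.079 ]
time: 21.88
eef_pos: [0.5905, -0.2453, 0.057]
ee_rot: [1.0, -0.0, 0.001, 0.0]
ft_force: [0.4, -0.2, 1.3]
grip_width: 0.0748
grasp_force: 0.0
time: 22.62
eef_pos: [0.59, -0.2449, 0.0564]
ee_rot: [1.0, -0.0, 0.0, -0.0]
ft_force: [-0.6, 1.0, 2.8]
grip_width: 0.0472
grasp_force: 12.0
```

```bash
python3 -m creep '0 0 -1 0;0 0 -3 0;0 0 -7 0;0 0 -11 0;0 0 -14 0;0 -3 -14 0;0.3 -7 -14 0;0.6 -11 -14 0;0.9 -15 -14 0;1.2 -19 -14 0;1.5 -23 -14 0;1.8 -27 -14 0;2 -31 -14 0;2.1 -35 -14 0;2.2 -38 -14 0;2.2 -40 -14 0;2.2 -40 -14 0;2.2 -40 -14 0;2.2 -40 -14 0'
```

```text
time: 25.0
eef_pos: [0.6121, 0.1538, 0.1962]
ee_rot: [1.0, -0.001, -0.0, 0.0]
ft_force: [-0.1, 0.4, -1.8]
grip_width: 0.0475
grasp_force: 12.0
```

```bash
python3 -m creep '0 -0.1 3 0;0 -0.1 6 0;0 -0.1 8 0;0 -0.1 9.5 0;0 -0.1 10.5 0;0 -0.1 11 0;0 -0.1 11.3 0;0 -0.1 11.5 0;0 -0.1 11.7 0;0 -0.1 11.8 0;0 -0.1 11.9 0;0 -0.1 12 0;0 -0.1 12 0;0 -0.1 12 0'
```

```text
time: 26.75
eef_pos: [0.6121, 0.1561, 0.0763]
ee_rot: [1.0, -0.0, 0.0, -0.0]
ft_force: [-0.1, -0.4, -1.2]
grip_width: 0.0477
grasp_force: 12.0
```

```bash
python3 -m creep '0 0 0 0;0 0 0 0;0 0 0 0;0 0 0 0' 0.74;python3 -m creep '0 0 -1 0;0 0 -3 0;0 0 -7 0;0 0 -12 0;0 0 -15 0;-2 6 -15 0;-4 12 -15 0;-6 18 -15 0;-8 24 -15 0;-10 28 -15 0;-12 32 -15 0;-14 36 -15 0;-15.5 40 -15 0;-15.5 40 -15 0;-15.5 40 -15 0;-15.5 40 -15 0' 0.74
```

```text
time: 27.25
eef_pos: [0.6122, 0.1561, 0.0763]
ee_rot: [1.0, -0.0, 0.0, -0.0]
ft_force: [0.5, 0.1, 0.4]
grip_width: 0.0654
grasp_force: 0.0
time: 29.25
eef_pos: [0.4574, -0.243, 0.2267]
ee_rot: [1.0, 0.0, 0.0, 0.0]
ft_force: [0.7, -0.3, -0.0]
grip_width: 0.0657
grasp_force: 0.0
```

```bash
python3 -m creep '0 0.1 0 0;0 0.1 4 0;0 0.1 8 0;0 0.1 11 0;0 0.1 13 0;0 0.1 14.5 0;0 0.1 15.5 0;0 0.1 16 0;0 0.1 16 0;0 0.1 16 0' 0.93; python3 -m creep '0 0 0 0;0 0 0 0;0 0 0 0;0 0 0 0;0 0 0 0;0 0 0 0' 0 14
```

```text
time: 30.5
eef_pos: [0.4575, -0.2452, 0.0669]
ee_rot: [1.0, -0.0, 0.001, 0.0]
ft_force: [-0.2, -0.5, 0.5]
grip_width: 0.082
grasp_force: 0.0
time: 31.25
eef_pos: [0.457, -0.2448, 0.0664]
ee_rot: [1.0, -0.0, 0.0, -0.0]
ft_force: [-0.3, 2.7, 3.3]
grip_width: 0.0543
grasp_force: 14.0
```

```bash
python3 -m creep '0 0 -1 0;0 0 -3 0;0 0 -7 0;0 0 -11 0;0 0 -14 0;0.5 -3 -14 0;1.3 -7 -14 0;2.2 -11 -14 0;3 -15 -14 0;4 -19 -14 0;5 -23 -14 0;6 -27 -14 0;7 -31 -14 0;8 -35 -14 0;9 -39 -14 0;9.8 -43 -14 0;10.3 -47 -14 0;10.4 -50 -14 0;10.4 -50.4 -14 0;10.4 -50.4 -14 0';python3 -m creep '0 0 0 0;0 0 0 0;0 0 0 0'
```

```text
time: 33.75
eef_pos: [0.5609, 0.2587, 0.2059]
ee_rot: [1.0, 0.0, -0.0, 0.0]
ft_force: [0.2, -0.6, -1.4]
grip_width: 0.0548
grasp_force: 14.0
time: 34.12
eef_pos: [0.5612, 0.2584, 0.2063]
ee_rot: [1.0, -0.001, 0.0, 0.0]
ft_force: [-0.2, 0.3, -1.9]
grip_width: 0.0543
grasp_force: 14.0
```

```bash
python3 -m creep '0 0 3 0;0 0 6 0;0 0 8 0;0 0 9.5 0;0 0 10.5 0;0 0 11 0;0 0 11.3 0;0 0 11.5 0;0 0 11.7 0;0 0 11.8 0;0 0 11.9 0;0 0 12 0;0 0 12 0;0 0 12 0'
```

```text
time: 35.88
eef_pos: [0.5611, 0.2591, 0.0862]
ee_rot: [1.0, -0.0, 0.0, -0.0]
ft_force: [-0.6, 0.7, -1.2]
grip_width: 0.0545
grasp_force: 14.0
```

```bash
python3 -m creep '0 0 0 0;0 0 0 0;0 0 0 0;0 0 0 0' 0.83;python3 -m creep '0 0 -1 0;0 0 -3 0;0 0 -7 0;0 0 -12 0;0 0 -17 0;-2 6 -17 0;-4 12 -17 0;-6 18 -17 0;-8 24 -17 0;-8 30 -17 0;-8 36 -17 0;-8 42 -17 0;-8 42 -17 0;-8 42 -17 0;-8 42 -17 0'; python3 -c "
from h import *
im=snap('top','t3.png');s=snap('scene','s3.png')
a=cv2.resize(im[180:310,150:350],None,fx=3,fy=3);b=cv2.resize(s[120:260,340:540],(600,210*2))
cv2.imwrite('pics/f.png',cv2.resize(np.vstack([a,b]),None,fx=.73,fy=.73))"
```

```text
time: 36.38
eef_pos: [0.5612, 0.2591, 0.0864]
ee_rot: [1.0, -0.0, 0.0, -0.0]
ft_force: [0.5, -0.5, -0.3]
grip_width: 0.073
grasp_force: 0.0
time: 38.25
eef_pos: [0.4811, -0.1596, 0.2567]
ee_rot: [1.0, 0.001, 0.0, -0.0]
ft_force: [-0.0, 0.8, 0.9]
grip_width: 0.0732
grasp_force: 0.0
```

View pics/f.png

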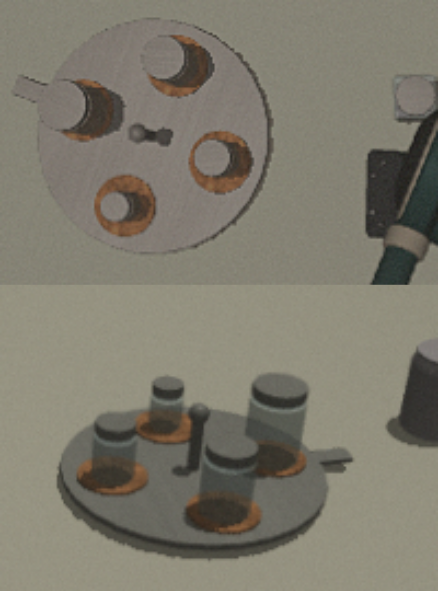

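View pics/t3.png

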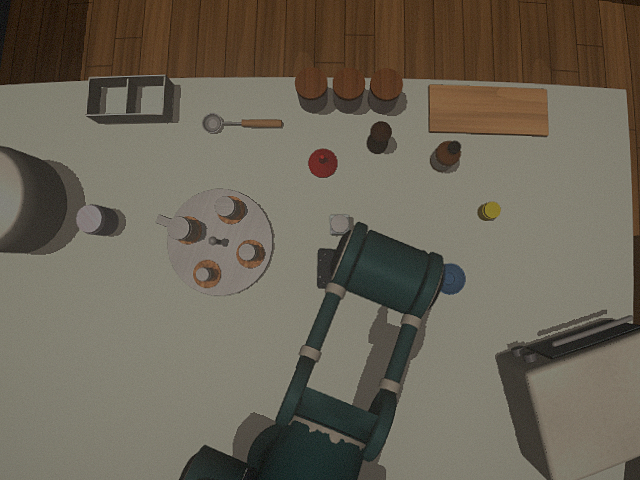

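All four jars stand upright on their pads: XL at top-view pixel (179,228), L (224,206), M (247,252) and S (203,274). The square jar (340,224) and dish (452,279) look undisturbed. I'll check the offsets numerically.

```bash
python3 - <<'E'
from h import *
im=cv2.imread('pics/t3.png')
for n,u,v,z,p in(("XL",178.8,227.9,.099,(.5608,.2581)),("L",224,206.5,.089,(.6116,.154))):
    print(n,((at("top",u,v,z)[:2]-p)*1000).round(1))
# scene view: jar glass base centre check: expected axis pixels at pad and lid heights for tool release positions
for n,x,y,z in(("XL",.5612,.2591,.099),("L",.6122,.1561,.089),("M",.508,.104,.079),("S",.457,.208,.069)): print(n,px("scene",(x,y,z)).round(0), ((px("scene",(x,y,z))-[340,120])*3*.73+[0,285]).round(0))
E
```

```text
XL [-1.1 -4.3]
L [-0.8 -0. ]
XL [467. 165.] [278. 383.]
L [445. 192.] [229. 442.]
M [391. 181.] [111. 418.]
S [415. 164.] [165. 381.]
```

```bash
python3 -c "
from plant import robot
print(robot.finish_job())"
```

```text
the job is handed in; nothing more can be done
None
```

I put all four jars upright on their pads, largest at the tab and then smaller clockwise, each within about 5 mm of the pad centre as the camera measures it; the square jar and sauce dish look undisturbed, and the job was handed in at about 38 s, with no verdict returned.

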